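Load the cell into the raking lamp's spring bay

ROBOT

A 6-joint arm with a two-finger parallel gripper is mounted at the origin on the work surface. World frame = base frame: x ahead of the robot, y to its left, z up, the work surface at z = 0. Lengths are in mm, angles in degrees, forces in N, time in s.
With the tool pointing down it reaches from about 350 to 775 mm from the base axis. Payload 5.5 kg.
Tool frame: the origin (TCP) lies between the finger pads; the fingertips stand 19 mm ahead of it and the grasp point (between the pads) is the TCP (manip.tip_reach is the distance from the TCP to the fingertips, in mm); y points along the fingers, z is the direction in which the jaws open and shut, and the axes are right-handed (so a half turn about y gives the same grasp; the last joint's range is limited). The gripper opens to 85 mm and grips with 20 to 120 N. Pads are 22 mm wide; open, the fingers measure 114 mm over their backs; the gripper's body (76 mm by 85 mm) begins 54 mm behind the grasp point. The pads swing forward as they close: fully open they stand 13 mm farther back than shut.
Start: joints at [62.361, 17.945, 2.641, 74.691, 0, 82.002], TCP at [193.297, 541.577, 250.323] pointing down, gripper open.
Joint ranges: [-158.12, 158.12], [-49.38, 96.58], [-58.88, 72.47], [-126.05, 133.96], [-84.25, 85.87], [-180, 180]. Speed limits (degrees/s): [147.25, 147.25, 180, 180, 180, 180].

INTERFACE

Orientations are given as [roll, pitch, yaw] about the fixed x, y, z axes, in that order (R = Rz(yaw) Ry(pitch) Rx(roll)).
In Python, from bench import manip, read_camera, ticket, find_in, place_of gives the robot as it stands.
- The arm moves only by the shell command python3 -m handwheel 'ROWS' [FORCE]. ROWS is JSON, a list of rows, each a list of 3 entries, a list of its own where there are three numbers: the turn, a rotation vector about the tool's x, y, z each as a share of 30 degrees, from -1 to 1, then the shift along the tool's x, y, z each as a share of 25 mm, from -1 to 1, then the closure, from 0 (fully open) to 1 (shut). A call has 1 to 20 rows; each row shifts and turns the commanded pose from where the row before left it, along the tool's axes as they then stand; what a row does not reach is not made up. A row lasts 1/8 s, in which the tool goes at most 62.5 mm and 10.7 degrees, less where a joint would pass 70% of its speed; a pose out of reach is approached as far as the arm can. A call with a number of a shift or a turn outside -1 to 1 is refused whole. A call with a gripper value outside its range is refused whole. The fingers move at their own pace and stop on an object; FORCE is the grip in N (left out, the last holds). Time passes only in rows, so rows that do not move let the fingers close. It gives the time, the measured TCP pose, the force and the opening at its end, in the units of the state.
- manip.get_obs(): the state, without advancing time (a new reading comes with each control period).
- read_camera(name): name is "scene" or "top" or "wrist"; returns a dict with "pixels" (400x640x3 uint8, red, green, blue), "z_map" (400x640 float32, mm along the optical axis (not along the pixel's ray), 0 where there is no reading), "camera_matrix" (3x3 intrinsics, pixels), "rvec" (rotation vector, rad) and "tvec" (3), from world to camera coordinates, as OpenCV has them. Camera axes: x right, y down, z forward; pixel columns grow to the right and rows downward; lengths in mm; the calibration is good to about 2 mm. A picture is of the moment at which its call begins.
- ticket.finish_job(): hands the job in, once; it reports no verdict.
Trained networks look in the newest picture that a camera, given by its name, has taken for a name from the list of things; names that differ only in an ending like _2 or _b are one class to them, and where a whole thing is asked for, a point or a joint stands for the part that bears it (a point fixed in the world has none). Each returns a list of dicts, best first, with "score" (0 to 1); they miss things now and then, are a little off and sometimes report something else, mostly with a low value. They report only what shows in the picture. A call takes as long as a camera call. They do not tell look-alikes from the thing itself.
- find_in(target, camera): "extent" ([centre column, centre row, width, height] in pixels, round what is visible of it).
- place_of(target, camera): "position" ([column, row] in pixels: a listed point, or the origin of a listed thing).
The state is a dict: "clock": time; "q": joint angles; "dq": joint speeds; "joint_efforts": joint torques, N m; "tcp_pos": TCP position; "tool_rot": TCP orientation; "wrist_force": force on the tool from outside, world axes, zero at the start; "ft_torque": the same for the moment, N m; "width": finger opening in mm.
Only numpy, scipy, OpenCV 4.12 (cv2) and the standard library are available. Lean on these libraries where they do the work, as an engineer would, in place of code of your own. Each camera call takes 0.05 s, during which the arm holds its last target. There are 200 camera calls.

TASK

The bench lamp needs its power cell: take the larger cell out of the tray and, with its nose end tipped up, push its flat end back against the coil spring in the lamp's open bay. Keeping the spring pressed, drop the nose end in behind the end wall and settle the cell level and fully home, then let go. Be gentle with the spring (it bends if pushed with more than 13 N) and with the rails under the cell (no more than 25 N) and leave the other things on the bench where they are.

Things in the scene. Friction and masses are not known exactly. Their poses are not given: they have to be found in the camera images.
- cell: The larger of two round cells, dark steel, 33 mm diameter, 61 mm long with its nose, about 140 g. Origin at mid-length on its axis; own x runs along the axis from the flat end (-30.5 mm) to the nose tip (+30.5 mm). Starts level in one of the tray's cradles (either), axis 34.5 mm above the bench; free space beside it down to 8 mm above the bench. Grip it across its diameter from above.
- cell_nose (a point): Tip of the cell's nose (a stud 10 mm wide, 2.5 mm long), on its axis.
- lamp: Bench lamp, fixed: black base 190 x 110 x 30 mm high, an open cell bay on top, a lamp head across its nose end (150 mm wide, from x = +90 mm, top 90 mm above the bench). Origin on the bench under the bay's middle; own x along the bay from spring end to nose end, z up. Beside the bay there is free space down to the base top. The relaxed spring leaves 59 mm in the bay, 2 mm less than the cell's length.
- spring: Coil spring contact with a domed tip (sphere, 8 mm wide), sliding along the lamp's x, 56.5 mm above the bench. Origin at the tip of the dome: x = -28.5 mm in the lamp's frame when relaxed, -30.5 mm with the cell seated, 8 mm of travel in all. Pushes back with 4 N per mm of travel: 8 N with the cell seated. Pressed in by more than 3.25 mm (13 N along the bay) it bends.
- bay_seat (a point): Where the cell's middle must lie: bay middle, 56.5 mm above the bench. The seated cell's underside is 40 mm above the bench.
- rails: The two 45 degree plastic rails of the bay, 36 mm long and narrower than the cell, that centre and carry it. Fixed to the lamp; same origin and axes as the lamp. More than 25 N on them cracks them. The spring grips the seated cell with more friction than its own weight, so it does not drop the last millimetres by itself: press it down lightly.
- bay_stop (a point): Where the nose tip must rest: on the inner face of the nose end wall, 56.5 mm above the bench, 30.5 mm from the seat. That wall is 26 mm wide, 7 mm thick, its top 60 mm above the bench; a cell with its flat end on the spring and tipped up 30 degrees clears it.
- spring_wall (a point): Middle of the top edge of the wall behind the spring, on the side that faces the bay: x = -47.5 mm in the lamp's frame, 70 mm above the bench; the wall is 40 mm wide and 12 mm thick.
- tray: Wooden tray, fixed, 110 x 170 mm, base 8 mm thick, two cradles along its x at y = -40 and +40 mm, end lips 22 mm high at x = -55 to -48 and +48 to +55 mm. Origin on the bench under its middle. Cells in it lie with the nose towards its +x.
- spare: The smaller cell, 26 mm diameter, 50 mm long, lying in the tray's other cradle. Leave it there.
- rosette: White plaster rosette, 90 mm across, about 20 mm high, flat on the bench. Bystander; origin under its middle.
- spatula: Spatula, 200 mm long, flat on the bench. Bystander.
- brush: Brush, 170 mm long, flat on the bench. Bystander.
- frame1: Eight-sided plaster frame, 112 mm across, 14 mm high, flat on the bench. Bystander.
- frame2: A second, slightly smaller plaster frame. Bystander.
- sander: Cork sanding block 100 x 60 x 30 mm. Bystander.
- bowl: Black rubber mixing bowl, 120 mm wide, 60 mm high. Bystander.
Not all that is in view belongs to the job. Leave any brown or orange look-alike of the cell alone.

How it is judged (in metres and radians):
On the way:
1. the cell's flat end presses the spring in by at least 1 mm while its nose is tipped up, more than 10 mm above its place (contact force between cell and spring above 1 N and x of spring in the frame of lamp below -0.0295 m and z of cell_nose in the frame of lamp above 0.0665 m and horizontal distance between cell_nose and bay_stop below 0.025 m), for 0.1 s.
At the end, for the whole second after the job is handed in: The larger cell lies released and at rest, level in the lamp's bay, its middle within 2.5 mm of its seat and its nose tip within 3 mm of the contact on the nose end wall, with its flat end keeping the spring pressed in by at least 1 mm; everything else is where it was (distance between cell and bay_seat below 0.0025 m and distance between cell_nose and bay_stop below 0.003 m and x of spring in the frame of lamp below -0.0295 m and contact force between cell and spring above 1 N and linear speed of cell below 0.02 m/s); the robot touches nothing.
It fails at once if the spring is pressed in by more than 3.25 mm (13 N) (x of spring in the frame of lamp below -0.03175 m).
It fails at once if the rails are pressed with more than 25 N (contact force between anything else and rails above 25 N).
It fails at once if a bystander is moved by more than 15 mm (distance of any of spare, rosette, spatula, brush, frame1, frame2, sander, bowl from where it was at the start of the episode above 0.015 m).
It also fails if it takes over 70 s, if anything falls off the work surface, if the arm or the gripper's body presses on something with over 40 N, if the wrist force passes 120 N, or if a joint passes its speed limit or range.

## Working session

There is one attempt and no reset: what is moved stays moved. The work goes in short steps, Python scripts to look and compute and a shell command to move; the robot and the scene stay as the last step left them, time stands still between calls to the robot, and variables do not carry over. Pictures are saved under pics/ and viewed, about 8 in all and at most 12, crops included, and the job is handed in when it is done.

```bash
ls; mkdir -p pics
cat > h.py <<'E'
import numpy as np, cv2
from bench import manip, read_camera, ticket, find_in, place_of
from scipy.spatial.transform import Rotation as Ro
def cam(n):
    c=read_camera(n); c['R']=cv2.Rodrigues(np.array(c['rvec'],float))[0]; c['t']=np.array(c['tvec'],float).ravel(); c['K']=np.array(c['camera_matrix']); return c
def ray(c,uv):
    d=c['R'].T@np.linalg.inv(c['K'])@np.array([uv[0],uv[1],1.]); return -c['R'].T@c['t'],d
def atz(c,uv,z):
    o,d=ray(c,uv); return o+d*(z-o[2])/d[2]
def cloud(c):
    z=c['z_map'].astype(float); v,u=np.indices(z.shape)
    p=np.stack([u,v,np.ones_like(u)],-1)@np.linalg.inv(c['K']).T*z[...,None]
    return (p-c['t'])@c['R']
def proj(c,p):
    q=c['K']@(c['R']@np.array(p,float)+c['t']); return q[:2]/q[2]
def tri(a,ua,b,ub):
    A=[];B=[]
    for c,u in((a,ua),(b,ub)):
        o,d=ray(c,u); d=d/np.linalg.norm(d); M=np.eye(3)-np.outer(d,d);A.append(M);B.append(M@o)
    return np.linalg.lstsq(np.vstack(A),np.hstack(B),rcond=None)[0]
def save(c,f): cv2.imwrite('pics/'+f,c['pixels'][...,::-1])
E
python3 - <<'E'
from h import *
o=manip.get_obs(); print(o)
cs={}
for n in('scene','top'):
    c=cs[n]=cam(n); save(c,n+'0.png'); P=cloud(c)
    print(n,'campos',(-c['R'].T@c['t']).round())
    for t in['cell','cell_nose','lamp','spring','bay_seat','bay_stop','spring_wall','tray','spare']:
        r=place_of(t,n)[:3]
        print(t,[(np.round(x['position'],1).tolist(),round(x['score'],2),P[int(x['position'][1]),int(x['position'][0])].round().tolist()) for x in r])
a=np.hstack([cs['scene']['pixels'],cs['top']['pixels']]); 
cv2.imwrite('pics/both.png',cv2.resize(np.vstack([cs['scene']['pixels'],cs['top']['pixels']]),(480,600))[...,::-1])
E
```

```text
pics
{'clock': 0.0, 'q': array([6.23597182e+01, 1.79886793e+01, 2.57750171e+00, 7.46915033e+01,
       2.74290319e-04, 8.20028565e+01]), 'dq': array([-0.00688358,  0.06008818,  0.07923359, -0.0697048 ,  0.02232868,
       -0.01280211]), 'joint_efforts': array([-7.33147608e-04, -4.80628395e+01,  2.98533583e+01,  1.94989733e-02,
       -1.20749896e-04,  1.30441386e-06]), 'tcp_pos': array([193.06301699, 541.11078605, 249.43370456]), 'tool_rot': array([-9.01016442e+01,  1.45569652e-02, -1.96431514e+01]), 'wrist_force': array([-0.2042784 , -0.84827145,  0.09267548]), 'ft_torque': array([ 0.03646017, -0.00803264, -0.04104435]), 'width': 85.15064909091464}
scene campos [1124. -579. 1486.]
cell [([363.9, 149.9], 0.58, [483.0, 295.0, 26.0]), ([373.8, 193.8], 0.57, [638.0, 179.0, 31.0]), ([351.6, 169.5], 0.5, [524.0, 186.0, 50.0])]
cell_nose [([368.4, 199.2], 0.71, [634.0, 163.0, 3.0]), ([354.6, 172.9], 0.69, [539.0, 186.0, 47.0]), ([363.3, 138.6], 0.57, [436.0, 348.0, 0.0])]
lamp [([362.4, 120.3], 0.19, [372.0, 411.0, -3.0])]
spring []
bay_seat [([279.9, 238.7], 0.82, [547.0, -177.0, 47.0])]

[... 550 characters left out ...]
5, 236.1], 0.78, [455.0, 328.0, 32.0]), ([271.8, 172.8], 0.55, [643.0, 161.0, 33.0])]
lamp [([387.1, 206.4], 0.67, [546.0, -174.0, 43.0]), ([392.6, 214.6], 0.41, [524.0, -190.0, 28.0]), ([245.6, 150.2], 0.34, [711.0, 241.0, 19.0])]
spring [([388.6, 204.3], 0.45, [551.0, -176.0, 44.0]), ([171.6, 211.9], 0.19, [529.0, 456.0, 3.0])]
bay_seat [([393.2, 206.0], 0.6, [546.0, -191.0, 39.0])]
bay_stop [([393.3, 213.0], 0.89, [526.0, -192.0, 36.0])]
spring_wall [([389.0, 188.7], 0.97, [596.0, -179.0, 50.0])]
tray [([273.3, 220.6], 0.87, [505.0, 154.0, 9.0]), ([323.4, 162.7], 0.46, [677.0, 11.0, 21.0])]
spare [([285.3, 218.1], 0.42, [508.0, 117.0, 40.0]), ([389.2, 206.9], 0.22, [546.0, -180.0, 41.0])]
```

View pics/top0.png

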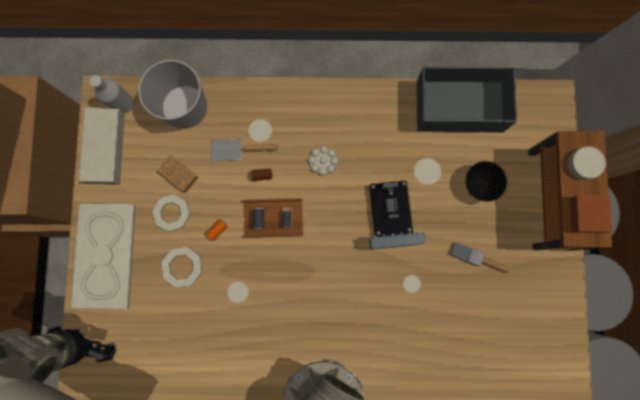

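View pics/scene0.png

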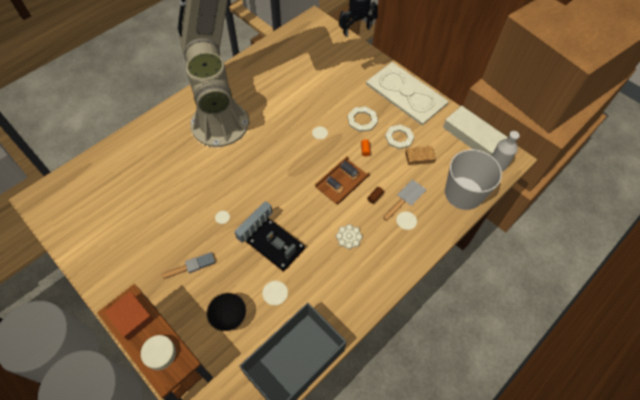

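The top view shows the tray near (273,219), with the larger cell in its left cradle at (259,218) and the spare in the right one at (285,218). The lamp is near (390,208) with its head on the robot side. Brown and orange look-alikes lie at (261,174) and (216,231). Next I move the wrist camera over the tray.

```bash
python3 -m handwheel '[[[0,0,0],[0.9,0,-0.54],0],[[0,0,0],[0.9,0,-0.54],0],[[0,0,0],[0.9,0,-0.54],0],[[0,0,0],[0.9,0,-0.54],0],[[0,0,0],[0.9,0,-0.54],0],[[0,0,0],[0.9,0,-0.54],0],[[0,0,0],[0.9,0,-0.54],0],[[0,0,0],[0.9,0,-0.54],0],[[0,0,0],[0.9,0,-0.54],0],[[0,0,0],[0.9,0,-0.54],0],[[0,0,0],[0.9,0,-0.54],0],[[0,0,0],[0.9,0,-0.54],0],[[0,0,0],[0.9,0,-0.54],0],[[0,0,0],[0.9,0,-0.54],0],[[0,0,0],[0.9,0,-0.54],0],[[0,0,0],[0.9,0,-0.54],0],[[0,-0.33,0],[0.5,0,-0.3],0],[[0,-0.33,0],[0,0,0],0],[[0,0,0],[0,0,0],0]]' 40
python3 - <<'E'
from h import *
o=manip.get_obs();print(o['tcp_pos'],o['tool_rot'])
c=cam('wrist');save(c,'w1.png');P=cloud(c);print('campos',(-c['R'].T@c['t']).round())
for t in['cell','cell_nose','spare','tray']:
    print(t,[(np.round(x['position'],1).tolist(),round(x['score'],2),P[int(x['position'][1]),int(x['position'][0])].round().tolist()) for x in place_of(t,'wrist')[:3]])
E
```

```text
clock: 3.38
tcp_pos: [469.1, 205.7, 250.3]
tool_rot: [-90.0, -0.0, 0.0]
wrist_force: [-0.8, -0.2, -0.6]
width: 85.8
[469.12714038 205.6635156  250.31393401] [-8.99917687e+01 -2.12341560e-03  2.31362481e-02]
campos [400. 206. 374.]
cell [([302.1, 211.5], 0.81, [505.0, 193.0, 50.0]), ([406.0, 179.2], 0.74, [471.0, 313.0, 32.0]), ([301.2, 296.1], 0.74, [630.0, 189.0, 27.0])]
cell_nose [([306.0, 234.4], 0.77, [532.0, 197.0, 51.0]), ([278.5, 298.2], 0.68, [652.0, 155.0, -1.0]), ([423.6, 161.8], 0.66, [452.0, 335.0, 21.0])]
spare [([235.2, 211.8], 0.6, [507.0, 114.0, 42.0]), ([342.0, 337.7], 0.42, [459.0, 214.0, 304.0])]
tray [([276.1, 205.5], 0.93, [511.0, 158.0, 7.0])]
```

View pics/w1.png

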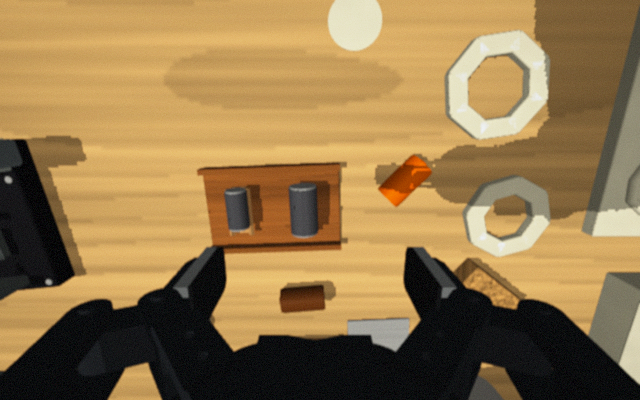

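The cell is at (303,211) and its nose points down in the image, towards +x (about row 235). Its spare is at (236,211). Next I fit the cell's axis from the depth map.

Run:
```python
from h import *
c=cam('wrist');t=cam('top');o=manip.get_obs();print(o['q'].round(1),o['tcp_pos'].round(1))
for n,cc in(('wrist',c),('top',t)):
    P=cloud(cc); 
    for lab,y0 in(('cell',192),('spare',116)):
        m=(abs(P[...,0]-510)<45)&(abs(P[...,1]-y0)<25)&(P[...,2]>34)&(P[...,2]<65)
        q=P[m]; u,s,vt=np.linalg.svd(q[:,:2]-q[:,:2].mean(0),full_matrices=False)
        d=vt[0]*np.sign(vt[0,0]); l=(q[:,:2]-q[:,:2].mean(0))@d
        print(n,lab,m.sum(),'mid',(q[:,:2].mean(0)+d*(l.max()+l.min())/2).round(1),'len',(l.max()-l.min()).round(1),'ang',np.degrees(np.arctan2(d[1],d[0])).round(1),'ztop',np.percentile(q[:,2],[50,90,97]).round(1),'wid',np.ptp(q[:,:2]@[-d[1],d[0]]).round(1))
w=place_of('cell','wrist');tp=place_of('cell','top')
f=lambda L,cc:min((x['position'] for x in L),key=lambda p:np.hypot(*(atz(cc,p,34.5)[:2]-[508,191])))
print('tri',tri(c,f(w,c),t,f(tp,t)), atz(c,f(w,c),34.5),atz(t,f(tp,t),34.5))
w=place_of('cell_nose','wrist'); print('nose',[atz(c,x['position'],34.5).round(1) for x in w])
print('tray',[(atz(c,x['position'],0).round(1)) for x in place_of('tray','wrist')])
```

```text
[14.7 11.  -6.6 72.5  0.  14.6] [468.9 206.1 250.4]
wrist cell 1407 mid [508.2 194.1] len 59.7 ang 2.6 ztop [48.3 50.7 51.3] wid 32.9
wrist spare 801 mid [509.  115.1] len 48.4 ang 2.7 ztop [40.4 42.2 42.8] wid 24.5
top cell 101 mid [515.9 198.2] len 53.2 ang -39.2 ztop [47.9 52.6 55.1] wid 37.2
top spare 131 mid [507.1 113.1] len 48.8 ang 1.9 ztop [41.  45.2 47.9] wid 25.7
tri [ 664.26402353  204.28806939 -321.9792576 ] [506.46170982 192.30906831  34.5       ] [637.73944882 184.41877585  34.5       ]
nose [array([541. , 194.8,  34.5]), array([452.9, 330.3,  34.5]), array([631.9, 163.4,  34.5])]
tray [array([512.3, 154. ,   0. ])]
```

```bash
python3 -m handwheel '[[[0,-0.087,0],[0.78,0,-0.25],0],[[0,0,0],[0.78,0,-0.25],0],[[0,0,0],[0,1,0],0],[[0,0,0],[0,1,0],0],[[0,0,0],[0,1,0],0],[[0,0,0],[0,1,0],0],[[0,0,0],[0,1,0],0],[[0,0,0],[0,1,0],0],[[0,0,0],[0,1,0],0],[[0,0,0],[0,0,0],0]]' 40
python3 - <<'E'
from h import *
c=cam('wrist');save(c,'w2.png');o=manip.get_obs();print(o['tcp_pos'],o['tool_rot'])
P=cloud(c);y0=193
m=(abs(P[...,0]-510)<45)&(abs(P[...,1]-y0)<25)&(P[...,2]>38)&(P[...,2]<60)
q=P[m];u,s,vt=np.linalg.svd(q[:,:2]-q[:,:2].mean(0),full_matrices=False)
d=vt[0]*np.sign(vt[0,0]); l=(q[:,:2]-q[:,:2].mean(0))@d
print(m.sum(),'mid',(q[:,:2].mean(0)+d*(l.max()+l.min())/2).round(1),'len',np.ptp(l),'ang',np.degrees(np.arctan2(d[1],d[0])).round(1),np.percentile(q[:,2],[50,90,97]))
E
```

```text
clock: 5.18
tcp_pos: [506.6, 194.0, 73.5]
tool_rot: [-90.0, 0.2, 2.8]
wrist_force: [-0.1, -0.2, 0.5]
width: 85.1
[507.6521599  194.25325573  74.88053603] [-90.01435966   0.10624545   2.76254283]
5686 mid [508.  193.2] len 59.32617031619008 ang 2.3 [48.56818346 50.67751055 51.16201289]
```

View pics/w2.png

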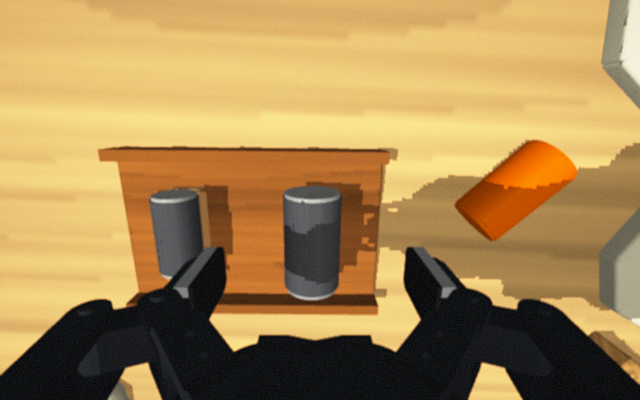

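The flat end shows at (312,190), with the nose at the lower end near (313,295). The cell lies centred between the open fingers, so I descend and grip.

```bash
python3 -m handwheel '[[[0,0,0],[0,0.8,-0.03],0],[[0,0,0],[0,0.8,0],0],[[0,0,0],[0,0,0],0],[[0,0,0],[0,0,0],0.6],[[0,0,0],[0,0,0],1],[[0,0,0],[0,0,0],1],[[0,0,0],[0,0,0],1],[[0,0,0],[0,0,0],1],[[0,0,0],[0,0,0],1],[[0,0,0],[0,0,0],1]]' 60; python3 -c "
from h import *
o=manip.get_obs();print(o['tcp_pos'],o['tool_rot'],o['width'],o['wrist_force'])"
```

```text
clock: 6.48
tcp_pos: [509.1, 192.5, 36.6]
tool_rot: [-90.1, -0.1, 2.7]
wrist_force: [-0.8, -4.7, 6.7]
width: 31.6
[509.12402565 192.45843844  36.57968665] [-90.14642761  -0.10704152   2.70656986] 31.576130725222043 [-0.83800425 -4.66788746  6.66024783]
```

```bash
python3 -m handwheel '[[[0,0,0],[0,-0.6,0],1],[[0,0,0],[0,-0.9,0],1],[[0,0,0],[0,-1,0],1],[[0,0,0],[0,-1,0],1],[[0,0,0],[0,-1,0],1],[[0,0,0],[0,-1,0],1],[[0,0,0],[0,-1,0],1],[[0,0,0],[0,0,0],1]]'; python3 -m handwheel '[[[0,0,0],[-0.14,0,-0.94],1],[[0,0,0],[-0.14,0,-0.94],1],[[0,0,0],[-0.14,0,-0.94],1],[[0,0,0],[-0.14,0,-0.94],1],[[0,0,0],[-0.14,0,-0.94],1],[[0,0,0],[-0.14,0,-0.94],1],[[0,0,0],[-0.14,0,-0.94],1],[[0,0,0],[-0.14,0,-0.94],1],[[0,0,0],[-0.14,0,-0.94],1],[[0,0,0],[-0.14,0,-0.94],1],[[0,0,0],[-0.14,0,-0.94],1],[[0,0,0],[-0.14,0,-0.94],1],[[0,0,0],[-0.14,0,-0.94],1],[[0,0,0],[-0.14,0,-0.94],1],[[0,0,0],[-0.14,0,-0.94],1],[[0,0,0],[-0.14,0,-0.94],1],[[0,0,0],[0,0,0],1],[[0,0,0],[0,0,0],1]]'
python3 - <<'E'
from h import *
c=cam('wrist');save(c,'w3.png');P=cloud(c);np.savez('w3.npz',P=P);o=manip.get_obs();print(o['tcp_pos'],o['tool_rot'],o['wrist_force'])
for t,z in[('lamp',0),('spring',56.5),('bay_seat',56.5),('bay_stop',56.5),('spring_wall',70),('rails',0),('cell',34),('cell_nose',187)]:
    print(t,[(np.round(x['position'],1).tolist(),round(x['score'],2),atz(c,x['position'],z).round(1).tolist(),P[int(x['position'][1]),int(x['position'][0])].round(1).tolist()) for x in place_of(t,'wrist')[:2]])
E
```

```text
clock: 7.48
tcp_pos: [509.6, 194.2, 200.4]
tool_rot: [-89.9, -0.3, 2.8]
wrist_force: [0.7, 0.0, -1.5]
width: 31.1
clock: 9.72
tcp_pos: [470.1, -183.9, 197.0]
tool_rot: [-89.9, 0.1, 2.8]
wrist_force: [0.3, -0.2, -2.4]
width: 31.4
[ 470.17767989 -183.75567701  197.20380582] [-8.99326513e+01  5.28187681e-02  2.79663618e+00] [ 0.74766919  0.8444201  -1.16084524]
lamp []
spring []
bay_seat []
bay_stop []
spring_wall []
rails []
cell [([312.0, 270.6], 0.72, [559.8, -181.0, 34.0], [461.5, -184.7, 210.8]), ([618.0, 336.4], 0.57, [626.9, 171.8, 34.0], [631.2, 179.2, 27.9])]
cell_nose [([315.3, 325.5], 0.73, [506.8, -181.0, 187.0], [487.9, -182.2, 210.6]), ([591.2, 335.4], 0.58, [506.3, -34.4, 187.0], [639.6, 159.5, 17.2])]
```

View pics/w3.png

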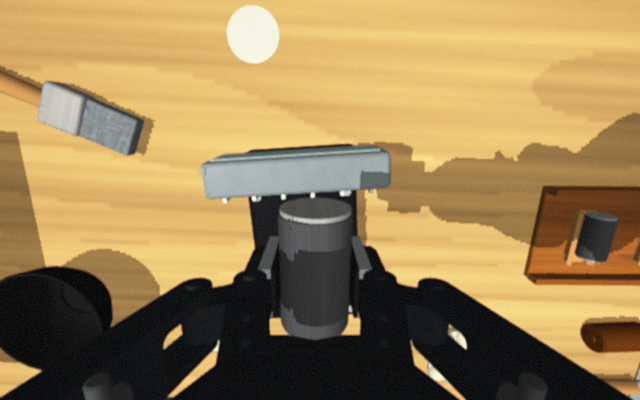

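The held cell hides the bay: the lamp head is at (297,172) and the bay lies behind the cell. I go sideways and up for a clear view.

```bash
python3 -m handwheel '[[[0,0,0],[0.3,-0.5,1],1],[[0,0,0],[0.3,-0.5,1],1],[[0,0,0],[0.3,-0.5,1],1],[[0,0,0],[0.3,-0.5,1],1],[[0,0,0],[0.3,-0.5,1],1],[[0,0,0],[0,0,0],1],[[0,0,0],[0,0,0],1]]'
cat > look.py <<'E'
from h import *
import sys
f=sys.argv[1]
c=cam('wrist');save(c,f+'.png');P=cloud(c);o=manip.get_obs();print(o['tcp_pos'].round(1),o['tool_rot'].round(2),o['wrist_force'].round(1))
np.savez(f+'.npz',P=P,R=c['R'],t=c['t'],K=c['K'],px=c['pixels'])
for t,z in[('lamp',0),('spring',56.5),('bay_seat',56.5),('bay_stop',56.5),('spring_wall',70),('rails',0)]:
    print(t,[(np.round(x['position'],1).tolist(),round(x['score'],2),atz(c,x['position'],z).round(1).tolist(),P[int(x['position'][1]),int(x['position'][0])].round(1).tolist()) for x in place_of(t,'wrist')[:2]])
E
python3 look.py w4
```

```text
clock: 11.05
tcp_pos: [501.8, -58.2, 259.9]
tool_rot: [-90.0, 0.0, 2.8]
wrist_force: [0.4, -0.0, -1.6]
width: 31.3
[501.7 -58.4 259.8] [-9.00e+01  4.00e-02  2.75e+00] [-0.4  0.4 -2.2]
lamp [([214.8, 204.0], 0.68, [553.1, -187.6, 0.0], [539.6, -174.4, 42.9])]
spring [([22.0, 235.8], 0.65, [585.2, -395.7, 56.5], [589.6, -407.5, 44.7]), ([203.7, 241.2], 0.56, [581.8, -183.8, 56.5], [581.2, -184.3, 57.4])]
bay_seat [([200.4, 217.7], 0.56, [552.6, -186.1, 56.5], [558.8, -193.9, 37.3])]
bay_stop [([197.1, 191.4], 0.65, [521.5, -188.2, 56.5], [519.8, -186.5, 61.1])]
spring_wall [([205.3, 239.9], 0.61, [574.0, -176.9, 70.0], [432.7, -61.0, 383.3]), ([202.6, 259.3], 0.6, [598.3, -181.2, 70.0], [599.9, -183.3, 66.2])]
rails [([216.4, 205.5], 0.76, [555.1, -185.5, 0.0], [544.9, -176.3, 29.8]), ([312.2, 267.8], 0.19, [641.1, -53.5, 0.0], [491.9, -59.0, 273.7])]
```

View pics/w4.png

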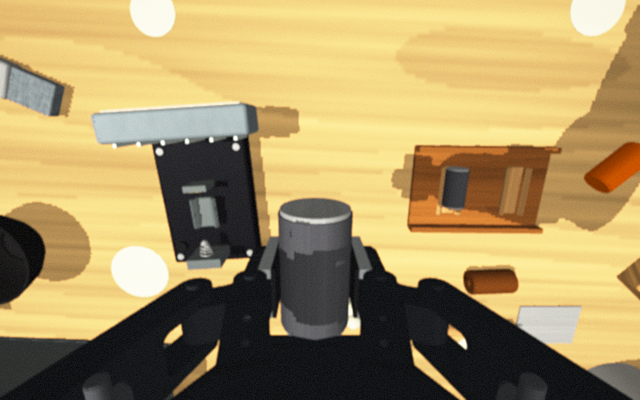

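Clear view: the nose wall is at (196,189), the rails at (205,212), the spring at (206,248) and the spring wall at (204,264). I refine the lamp's pose from the depth map and by triangulating with the top camera.

```bash
cat > lampfit.py <<'E'
from h import *
import sys
P=np.load(sys.argv[1])['P']; Q=P.reshape(-1,3)
def rect(m,n):
    q=Q[m][:,:2].astype(np.float32)
    (c,s,a)=cv2.minAreaRect(q); print(n,m.sum(),np.round(c,1),np.round(s,1),round(a,1),'med z',np.median(Q[m][:,2]).round(1), 'mean',q.mean(0).round(1))
X,Y,Z=Q.T
near=(abs(X-535)<120)&(abs(Y+187)<95)
rect(near&(Z>83)&(Z<96)&(X<500),'head')
rect(near&(abs(Z-30)<4)&(abs(Y+187)<65),'basetop')
rect(near&(abs(Z-60)<3)&(abs(X-520)<10)&(abs(Y+188)<20),'nosewall')
rect(near&(abs(Z-70)<4)&(abs(X-600)<15)&(abs(Y+182)<30),'springwall')
E
python3 lampfit.py w4.npz
python3 - <<'E'
from h import *
t=cam('top')
for n,z in(('bay_stop',56.5),('spring_wall',70),('bay_seat',56.5)):
    print(n,[(atz(t,x['position'],z).round(1),round(x['score'],2)) for x in place_of(n,'top')[:2]])
s=cam('scene')
for n,z in(('bay_stop',56.5),('spring_wall',70),('bay_seat',56.5)):
    print(n,[(atz(s,x['position'],z).round(1),round(x['score'],2)) for x in place_of(n,'scene')[:2]])
E
```

```text
head 5130 [ 448.9 -198.2] [ 35.6 150. ] 6.4 med z 88.8 mean [ 447.5 -196.9]
basetop 8867 [ 543.2 -187.5] [156.3 109.7] 6.4 med z 29.5 mean [ 534.1 -186.4]
nosewall 158 [ 518.2 -190.4] [ 7.3 26.2] 5.7 med z 59.4 mean [ 518.1 -190. ]
springwall 361 [ 604.7 -180.8] [12.9 40.2] 5.5 med z 69.3 mean [ 604.3 -180.3]
bay_stop [(array([ 520.6, -196.8,   56.5]), 0.92)]
spring_wall [(array([ 591. , -182.9,   70. ]), 0.63)]
bay_seat [(array([ 547.2, -182.1,   56.5]), 0.84), (array([368.9, 400. ,  56.5]), 0.46)]
bay_stop [(array([ 531. , -191.4,   56.5]), 0.61)]
spring_wall [(array([ 597.5, -180.5,   70. ]), 0.75), (array([ 441.2, -458.1,   70. ]), 0.3)]
bay_seat [(array([ 551.6, -190.6,   56.5]), 0.91)]
```

Run:
```python
from h import *
P=np.load('w4.npz')['P'].reshape(-1,3);o=manip.get_obs()
R=Ro.from_euler('xyz',o['tool_rot'],degrees=True).as_matrix()
T=(P-o['tcp_pos'])@R
m=(abs(T[:,0])<45)&(abs(T[:,2])<15)&(T[:,1]>-25)&(T[:,1]<5);q=T[m]
print(o['q'].round(1),m.sum(),q.min(0),q.max(0))
for a in range(-34,36,4):
    s=q[abs(q[:,0]-a)<2]
    if len(s)>5: print(a,len(s),'top',np.percentile(s[:,1],[2,10]).round(1),'z-range',s[:,2].min().round(1),s[:,2].max().round(1), 'zmean of top',s[s[:,1]<np.percentile(s[:,1],15)][:,2].mean().round(1))
```

```text
[-15.7  10.   -6.3  73.7   0.  -18.5] 8811 [-31.22880563 -17.41585249 -14.99965892] [29.0193183   4.97652351 14.99701464]
-30 1252 top [-13.6 -12.6] z-range -14.8 15.0 zmean of top 0.3
-26 665 top [-14.4 -13.8] z-range -14.6 15.0 zmean of top 0.6
-22 645 top [-14.5 -13.8] z-range -14.7 15.0 zmean of top 0.3
-18 628 top [-14.3 -13.8] z-range -14.9 14.8 zmean of top 1.0
-14 616 top [-14.2 -13.7] z-range -15.0 14.9 zmean of top 0.2
-10 593 top [-14.3 -13.8] z-range -15.0 15.0 zmean of top 0.6
-6 581 top [-14.1 -13.6] z-range -15.0 15.0 zmean of top 0.2
-2 563 top [-14.3 -13.6] z-range -15.0 14.8 zmean of top -0.5
2 548 top [-14.  -13.6] z-range -15.0 15.0 zmean of top 0.7
6 544 top [-14.3 -13.7] z-range -15.0 15.0 zmean of top 0.6
10 527 top [-14.1 -13.6] z-range -14.9 14.7 zmean of top 0.5
14 511 top [-14.2 -13.6] z-range -15.0 14.8 zmean of top 0.3
18 502 top [-14.2 -13.7] z-range -15.0 15.0 zmean of top 0.1
22 479 top [-14.1 -13.6] z-range -14.7 14.6 zmean of top 0.1
26 156 top [-13.4 -13. ] z-range -14.8 14.7 zmean of top 0.5
```

```bash
python3 -m handwheel '[[[0,0.346,0],[0,0,0],1],[[0,0.346,0],[0,0,0],1],[[0,0.346,0],[0,0,0],1],[[0,0.346,0],[0,0,0],1],[[0,0.346,0],[0,0,0],1],[[0,0.346,0],[0,0,0],1],[[0,0.346,0],[0,0,0],1],[[0,0.346,0],[0,0,0],1],[[0,0.346,0],[0,0,0],1],[[0,0.346,0],[0,0,0],1],[[0,0.346,0],[0,0,0],1],[[0,0.346,0],[0,0,0],1],[[0,0.346,0],[0,0,0],1],[[0,0.346,0],[0,0,0],1],[[0,0.346,0],[0,0,0],1],[[0,0.346,0],[0,0,0],1],[[0,0.346,0],[0,0,0],1],[[0,0,0],[0,0,0],1],[[0,0,0],[0,0,0],1]]'
```

```text
clock: 14.18
tcp_pos: [502.0, -57.9, 260.3]
tool_rot: [-90.0, 0.0, -173.5]
wrist_force: [-0.9, 0.5, -0.7]
width: 31.4
```

```bash
python3 -m handwheel '[[[0,0,0],[-0.214,0.5,0.89],1],[[0,0,0],[-0.214,0.6,0.89],1],[[0,0,0],[-0.214,0.7,0.89],1],[[0,0,0],[-0.214,0.7,0.89],1],[[0,0,0],[-0.214,0.7,0.89],1],[[0,0,0],[-0.214,0.7,0.89],1],[[0,0,-0.25],[0,0,0],1],[[0,0,-0.25],[0,0,0],1],[[0,0,-0.25],[0,0,0],1],[[0,0,-0.25],[0,0,0],1],[[0,0,0],[0,0,0],1],[[0,0,0],[0,0,0],1]]'
cat > st.py <<'E'
from h import *
S=np.array([551.8,-186.7,55.9]);u=np.array([-np.cos(np.radians(6.4)),-np.sin(np.radians(6.4)),0]);v=np.array([-u[1],u[0],0])
L=[]
for i in range(4):
    c=cam('wrist') if i==0 else read_camera('top'); L.append(manip.get_obs())
o={k:np.mean([x[k] for x in L],0) for k in L[0]}
R=Ro.from_euler('xyz',o['tool_rot'],degrees=True).as_matrix()
f=lambda p:[round(float((p-S)@u),2),round(float((p-S)@v),2),round(float(p[2]-S[2]+56.5),2)]
print('clock',o['clock'],'q',o['q'].round(0),'rot',o['tool_rot'].round(2),'tilt',np.degrees(np.arcsin(R[2,0])).round(2),'head',np.degrees(np.arctan2(R[:,0]@v,R[:,0]@u)).round(2),'width',round(o['width'],2))
for n,x in(('TCP',[0,0,0]),('flat',[-31.2,2.3,0.3]),('nose',[29.8,2.3,.3]),('mid',[-.7,2.3,.3])): print(n,f(o['tcp_pos']+R@np.array(x)))
w=o['wrist_force'];print('force u,v,z',(w@u).round(2),(w@v).round(2),w[2].round(2))
save(c,'last.png')
E
python3 st.py
```

```text
clock: 15.68
tcp_pos: [548.9, -187.6, 162.1]
tool_rot: [-90.0, -29.9, -173.7]
wrist_force: [0.2, -0.5, -1.2]
width: 31.2
clock 15.8 q [-21.  44.  26.  99. -13. 156.] rot [ -89.92  -29.78 -173.76] tilt 29.78 head -0.16 width 31.31
TCP [3.36, 0.51, 164.98]
flat [-22.58, 0.88, 147.49]
nose [30.37, 0.73, 177.78]
mid [3.89, 0.81, 162.63]
force u,v,z 0.09 -0.25 -1.33
```

View pics/last.png

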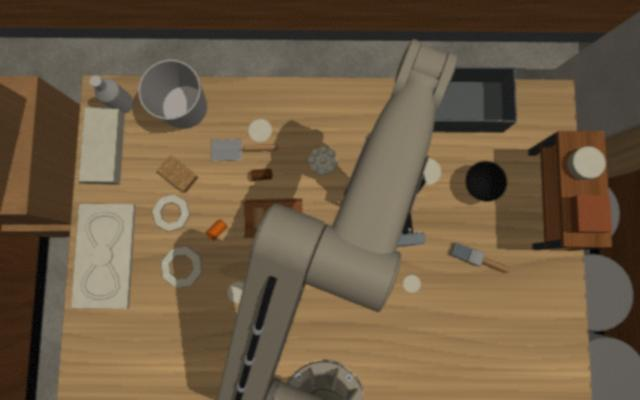

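That picture came from the top camera (a buffer mix-up in my script): it only shows the arm over the lamp, mid-reach. I fix the script and descend to just above the bay.

```bash
sed -i "s/if i==0 else/if i==3 else/" st.py; python3 -m handwheel '[[[0,0,0],[-0.45,0.78,-0.035],1],[[0,0,0],[-0.45,0.78,0],1],[[0,0,0],[-0.45,0.78,0],1],[[0,0,0],[-0.24,0.42,0],1],[[0,0,0],[0,0,0],1],[[0,0,0],[0,0,0],1],[[0,0,0],[0,0,0],1]]';python3 st.py
```

```text
clock: 16.75
tcp_pos: [548.9, -186.5, 84.1]
tool_rot: [-90.0, -29.9, -173.7]
wrist_force: [-0.6, -0.2, -1.3]
width: 31.5
clock 16.875 q [-20.  47.  20.  90. -13. 156.] rot [ -89.97  -29.94 -173.7 ] tilt 29.94 head -0.1 width 31.37
TCP [3.03, -0.67, 84.31]
flat [-22.86, -0.33, 66.74]
nose [30.0, -0.42, 97.19]
mid [3.57, -0.37, 81.96]
force u,v,z -0.14 -0.48 -1.75
```

View pics/last.png

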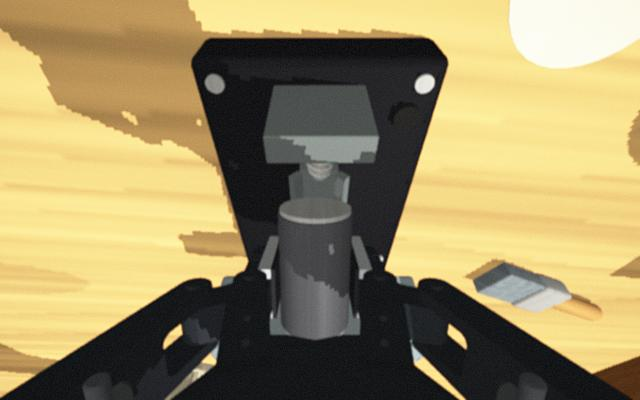

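The spring wall (321,120), the spring (320,168) and the cell's flat end (315,207) are nearly in line. I measure the small lateral offset in this one view.

```bash
cat > near.py <<'E'
from h import *
S=np.array([551.8,-186.7,55.9]);a=np.radians(6.4);u=np.array([-np.cos(a),-np.sin(a),0]);v=np.array([-u[1],u[0],0])
c=cam('wrist');P=cloud(c);o=manip.get_obs();Q=P.reshape(-1,3)
B=np.stack([(Q-S)@u,(Q-S)@v,Q[:,2]-S[2]+56.5],1)
m=(abs(B[:,0]+53.5)<12)&(abs(B[:,1])<30)&(abs(B[:,2]-70)<2.5); w=B[m]
r=cv2.minAreaRect(w[:,:2].astype(np.float32));print('wall',np.round(r[0],2),np.round(r[1],1),round(r[2],1),'z',np.median(w[:,2]))
m=(abs(B[:,0]+55)<70)&(abs(B[:,1])<60)&(abs(B[:,2]-30)<3)&(B[:,0]<-10); w=B[m]; 
for x in(-85,-75,-65): s=w[abs(w[:,0]-x)<4]; print('base y-range at',x,s[:,1].min().round(1),s[:,1].max().round(1),'mid',((s[:,1].min()+s[:,1].max())/2).round(2))
m=(abs(B[:,1])<4.5)&(abs(B[:,2]-57)<6)&(B[:,0]<-25)&(B[:,0]>-45);s=B[m];print('spring',len(s),s.mean(0).round(2) if len(s) else '')
R=Ro.from_euler('xyz',o['tool_rot'],degrees=True).as_matrix();T=(Q-o['tcp_pos'])@R
m=(abs(T[:,0])<26)&(abs(T[:,2])<18)&(T[:,1]>-25)&(T[:,1]<-4);q=T[m]
f=lambda p:2*p[0]*q[:,2]+2*p[1]*q[:,1]+p[2]
p=np.linalg.lstsq(np.c_[2*q[:,2],2*q[:,1],np.ones(len(q))],(q[:,1:]**2).sum(1),rcond=None)[0]
print('cell axis in tool z,y',p[:2].round(2),'r',np.sqrt(p[2]+p[0]**2+p[1]**2).round(2),'n',len(q))
m=(abs(T[:,0])<40)&(abs(T[:,2])<8)&(T[:,1]>-22)&(T[:,1]<-10);print('flat end x',np.percentile(T[m][:,0],[0.2,1]))
ax=o['tcp_pos']+R@np.array([-31.2,p[1],p[0]]);print('flat v',((ax-S)@v).round(2))
E
python3 near.py
```

```text
wall [-53.85   0.81] [13.2 40.1] 0.5 z 70.27383421696146Traceback (most recent call last):
  File "near.py", line 8, in <module>
    for x in(-85,-75,-65): s=w[abs(w[:,0]-x)<4]; print('base y-range at',x,s[:,1].min().round(1),s[:,1].max().round(1),'mid',((s[:,1].min()+s[:,1].max())/2).round(2))
                                                                           ~~~~~~~~~~^^
    return umr_minimum(a, axis, None, out, keepdims, initial, where)
ValueError: zero-size array to reduction operation minimum which has no identity
```

```bash
sed -i '/for x in(-85/d' near.py; python3 near.py
```

```text
wall [-53.85   0.86] [13.5 40.3] 0.2 z 70.26875683338385
spring 278 [-35.65   0.23  60.74]
cell axis in tool z,y [ -0.3  -11.73] r 10.51 n 8637
flat end x [-29.54256025 -29.32127065]
flat v -1.04
```

```bash
python3 -m handwheel '[[[0,0,0],[-0.08,0.14,0.06],1],[[0,0,0],[-0.084,0.144,0],1],[[0,0,0],[0,0,0],1],[[0,0,0],[-0.05,-0.03,0],1],[[0,0,0],[-0.05,-0.03,0],1],[[0,0,0],[0,0,0],1],[[0,0,0],[0,0,0],1]]';python3 st.py
```

```text
clock: 17.92
tcp_pos: [551.5, -187.4, 75.1]
tool_rot: [-90.0, -30.0, -173.7]
wrist_force: [-0.2, 0.2, -1.8]
width: 31.2
clock 18.05 q [-20.  48.  20.  90. -13. 156.] rot [ -90.    -29.99 -173.69] tilt 29.99 head -0.09 width 31.29
TCP [0.42, 0.69, 75.64]
flat [-25.45, 1.03, 58.05]
nose [27.38, 0.94, 88.55]
mid [0.97, 0.98, 73.3]
force u,v,z -0.31 -0.65 -1.78
```

```bash
for i in 1; do :; done; python3 -m handwheel '[[[0,0,0],[-0.052,-0.03,0],1],[[0,0,0],[0,0,0],1],[[0,0,0],[0,0,0],1]]';python3 st.py | tail -4; python3 -m handwheel '[[[0,0,0],[-0.035,-0.02,0],1],[[0,0,0],[0,0,0],1],[[0,0,0],[0,0,0],1]]';python3 st.py|tail -4
```

```text
clock: 18.5
tcp_pos: [553.0, -187.3, 75.0]
tool_rot: [-90.0, -30.0, -173.7]
wrist_force: [-0.6, 0.2, -1.8]
width: 30.9
flat [-26.94, 1.02, 58.0]
nose [25.88, 0.94, 88.49]
mid [-0.53, 0.98, 73.24]
force u,v,z 0.05 0.05 -2.25
clock: 19.08
tcp_pos: [554.0, -187.1, 75.0]
tool_rot: [-90.0, -30.0, -173.7]
wrist_force: [0.1, 0.1, -1.9]
width: 31.4
flat [-27.94, 1.02, 58.0]
nose [24.88, 0.94, 88.5]
mid [-1.53, 0.98, 73.25]
force u,v,z 0.44 -0.39 -1.65
```

```bash
python3 -m handwheel '[[[0,0,0],[-0.035,-0.02,0],1],[[0,0,0],[0,0,0],1],[[0,0,0],[0,0,0],1]]';python3 st.py | tail -4; python3 -m handwheel '[[[0,0,0],[-0.017,-0.01,0],1],[[0,0,0],[0,0,0],1],[[0,0,0],[0,0,0],1]]';python3 st.py|tail -4
```

```text
clock: 19.65
tcp_pos: [555.0, -187.0, 74.9]
tool_rot: [-90.0, -30.0, -173.7]
wrist_force: [0.8, 0.0, -1.3]
width: 31.3
flat [-28.95, 1.03, 57.99]
nose [23.88, 0.95, 88.49]
mid [-2.53, 0.99, 73.24]
force u,v,z 0.02 -0.06 -1.66
clock: 20.23
tcp_pos: [555.4, -187.0, 75.0]
tool_rot: [-90.0, -30.0, -173.7]
wrist_force: [0.0, 0.2, -2.3]
width: 31.3
flat [-29.46, 1.02, 58.0]
nose [23.37, 0.94, 88.5]
mid [-3.04, 0.98, 73.25]
force u,v,z 0.11 0.15 -1.3
```

```bash
for k in a; do :; done; python3 -m handwheel '[[[0,0,0],[-0.017,-0.01,0],1],[[0,0,0],[0,0,0],1],[[0,0,0],[0,0,0],1]]';python3 st.py | tail -4; python3 -m handwheel '[[[0,0,0],[-0.017,-0.01,0],1],[[0,0,0],[0,0,0],1],[[0,0,0],[0,0,0],1]]';python3 st.py|tail -4;python3 -m handwheel '[[[0,0,0],[-0.017,-0.01,0],1],[[0,0,0],[0,0,0],1],[[0,0,0],[0,0,0],1]]';python3 st.py|tail -4
```

```text
clock: 20.8
tcp_pos: [555.9, -186.9, 75.0]
tool_rot: [-90.0, -30.0, -173.7]
wrist_force: [-0.5, -0.2, -1.5]
width: 31.3
flat [-29.94, 1.04, 58.01]
nose [22.89, 0.95, 88.51]
mid [-3.53, 0.99, 73.26]
force u,v,z 0.16 -0.51 -1.53
clock: 21.38
tcp_pos: [556.4, -186.9, 75.0]
tool_rot: [-90.0, -30.0, -173.7]
wrist_force: [-0.2, -0.5, -1.8]
width: 31.5
flat [-30.45, 1.03, 58.01]
nose [22.38, 0.95, 88.51]
mid [-4.03, 0.99, 73.26]
force u,v,z -0.18 0.07 -2.07
clock: 21.95
tcp_pos: [556.9, -186.8, 75.0]
tool_rot: [-90.0, -30.0, -173.7]
wrist_force: [-0.3, 0.2, -1.4]
width: 31.1
flat [-30.91, 1.03, 58.02]
nose [21.92, 0.95, 88.52]
mid [-4.49, 0.99, 73.27]
force u,v,z 0.41 0.48 -1.25
```

```bash
python3 -c "
import cv2
a=cv2.imread('pics/last.png')[60:330,200:440]; cv2.imwrite('pics/crop9.png',cv2.resize(a,None,fx=2.2,fy=2.2,interpolation=cv2.INTER_CUBIC))"; python3 near.py
```

```text
wall [-53.95   0.79] [13.5 39.9] 0.1 z 70.2647022737641
spring 295 [-33.46   0.11  60.5 ]
cell axis in tool z,y [ -0.32 -11.74] r 10.46 n 8598
flat end x [-39.89347805 -29.51524314]
flat v 0.44
```

View pics/crop9.png

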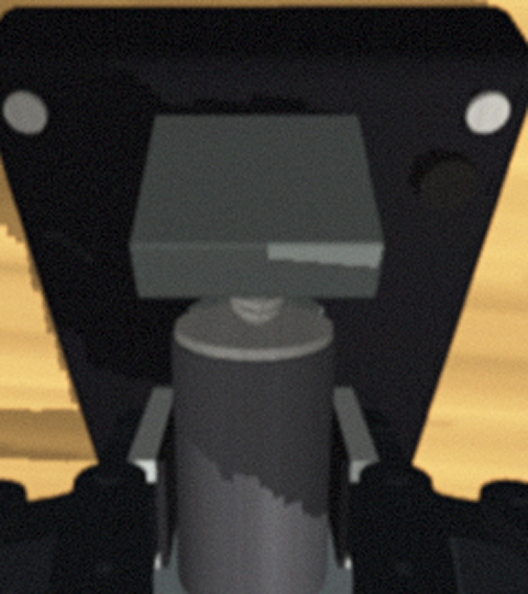

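The cell is in line with the spring: the spring tip is at (257,308) and the face centre at (253,325), almost touching. I go on in half-millimetre steps.

```bash
python3 -m handwheel '[[[0,0,0],[-0.017,-0.01,0],1],[[0,0,0],[0,0,0],1],[[0,0,0],[0,0,0],1]]'|grep force;python3 st.py | sed -n '3p;6p'; python3 -m handwheel '[[[0,0,0],[-0.017,-0.01,0],1],[[0,0,0],[0,0,0],1],[[0,0,0],[0,0,0],1]]'|grep force;python3 st.py|sed -n '3p;6p'
```

```text
wrist_force: [-2.1, -0.5, -1.9]
flat [-31.31, 1.02, 58.01]
force u,v,z 1.25 -0.08 -1.46
wrist_force: [-3.1, -1.0, -1.7]
flat [-31.77, 1.02, 58.03]
force u,v,z 2.73 0.36 -1.31
```

Contact found; 1.3 N and then 2.7 N match 4 N/mm. Corrected flat-end position is tool x = −29.5. I lower slightly and press further.

```bash
sed -i "s/-31.2,2.3/-29.5,2.3/;s/29.8,2.3,/31.5,2.3,/;s/-.7,2.3/1,2.3/;s/^L=\[\]/S=S-0.4*u;L=[]/" st.py; python3 -m handwheel '[[[0,0,0],[-0.03,0.052,0],1],[[0,0,0],[0,0,0],1],[[0,0,0],[0,0,0],1]]'|grep force;python3 st.py | sed -n '1,7p'; python3 -m handwheel '[[[0,0,0],[-0.014,-0.008,0],1],[[0,0,0],[0,0,0],1],[[0,0,0],[0,0,0],1]]'|grep force;python3 st.py|sed -n '3p;6p'
```

```text
wrist_force: [-3.8, -0.2, 4.3]
clock 23.849999999999998 q [-20.  48.  22.  91. -13. 157.] rot [ -89.99  -30.   -173.69] tilt 30.0 head -0.09 width 31.42
TCP [-5.54, 0.74, 74.55]
flat [-29.94, 1.08, 57.8]
nose [22.89, 0.99, 88.31]
mid [-3.52, 1.03, 73.06]
force u,v,z 3.55 -0.18 4.94
wrist_force: [-4.2, 0.2, 6.0]
flat [-30.13, 1.08, 57.76]
force u,v,z 4.78 0.02 5.46
```

```bash
python3 -m handwheel '[[[0,0,0],[-0.021,-0.012,0],1],[[0,0,0],[0,0,0],1],[[0,0,0],[0,0,0],1]]'|grep force;python3 st.py | sed -n '3p;4p;6p'
```

```text
wrist_force: [-5.6, -1.1, 5.3]
flat [-30.41, 1.06, 57.78]
nose [22.38, 0.98, 88.35]
force u,v,z 5.2 -0.02 5.72
```

```bash
python3 -m handwheel '[[[0,0,0],[-0.021,-0.012,0],1],[[0,0,0],[0,0,0],1],[[0,0,0],[0,0,0],1]]'|grep force;python3 st.py | sed -n '3p;4p;6p'; python3 -m handwheel '[[[0,0,0],[-0.014,-0.008,0],1],[[0,0,0],[0,0,0],1],[[0,0,0],[0,0,0],1]]'|grep force;python3 st.py | sed -n '3p;4p;6p'
```

```text
wrist_force: [-5.1, -0.9, 5.7]
flat [-30.68, 1.06, 57.8]
nose [22.09, 0.99, 88.41]
force u,v,z 6.28 -0.17 5.91
wrist_force: [-6.8, -1.3, 6.0]
flat [-30.86, 1.07, 57.8]
nose [21.89, 1.0, 88.43]
force u,v,z 7.2 0.53 5.86
```

Spring pressed about 1.8 mm at 30° (7 N), so the first condition should hold. Next I pivot the nose down about the flat end in small steps, watching the force.

```bash
python3 -m handwheel '[[[0,0,0.0833],[-0.004,0.0515,0],1],[[0,0,0.0833],[-0.004,0.0515,0],1],[[0,0,0],[0,0,0],1],[[0,0,0],[0,0,0],1]]'|grep force;python3 st.py | sed -n '1p;3p;4p;6p'
```

```text
wrist_force: [-6.2, 0.2, 4.8]
clock 26.849999999999998 q [-21.  44.  15.  84. -11. 155.] rot [ -90.05  -25.17 -173.67] tilt 25.17 head -0.07 width 31.35
flat [-30.89, 0.71, 57.48]
nose [24.32, 0.65, 83.42]
force u,v,z 7.4 -1.14 5.84
```

```bash
python3 -m handwheel '[[[0,0,0.0833],[-0.01,0.048,0],1],[[0,0,0.0833],[-0.01,0.048,0],1],[[0,0,0],[0,0,0],1],[[0,0,0],[0,0,0],1]]'|grep force;python3 st.py | sed -n '1p;3p;4p;6p'
```

```text
wrist_force: [-8.1, -0.7, 2.9]
clock 27.55 q [-22.  40.   9.  77.  -9. 153.] rot [ -90.04  -20.24 -173.69] tilt 20.24 head -0.09 width 31.24
flat [-30.97, 0.86, 56.7]
nose [26.26, 0.77, 77.81]
force u,v,z 8.2 0.75 2.97
```

```bash
python3 -m handwheel '[[[0,0,0],[-0.022,-0.008,0],1],[[0,0,0],[0,0,0],1],[[0,0,0],[0,0,0],1]]'|grep force;python3 st.py | sed -n '1p;3p;4p;6p'
```

```text
wrist_force: [-9.2, -2.3, 3.5]
clock 28.125000000000004 q [-22.  40.   9.  77.  -9. 153.] rot [ -90.05  -20.29 -173.69] tilt 20.29 head -0.09 width 31.26
flat [-31.24, 0.84, 56.66]
nose [25.98, 0.76, 77.82]
force u,v,z 9.55 0.65 3.42
```

```bash
python3 -m handwheel '[[[0,0,0.0833],[0.002,0.0515,0],1],[[0,0,0],[0,0,0],1],[[0,0,0],[0,0,0],1]]'|grep force;python3 st.py | sed -n '3p;4p;6p'; python3 -m handwheel '[[[0,0,0.0833],[0.002,0.0515,0],1],[[0,0,0],[0,0,0],1],[[0,0,0],[0,0,0],1]]'|grep force;python3 st.py | sed -n '1p;3p;4p;6p'
```

```text
wrist_force: [-7.9, -0.6, 2.7]
flat [-31.25, 0.86, 56.63]
nose [26.84, 0.76, 75.26]
force u,v,z 9.03 0.53 3.71
wrist_force: [-8.5, -1.5, 3.0]
clock 29.275 q [-23.  36.   3.  70.  -7. 152.] rot [ -90.04  -15.28 -173.7 ] tilt 15.28 head -0.1 width 31.26
flat [-31.28, 0.83, 56.55]
nose [27.56, 0.73, 72.62]
force u,v,z 8.92 0.33 3.38
```

```bash
python3 -m handwheel '[[[0,0,0.0833],[0.002,0.0515,0],1],[[0,0,0.0833],[0.002,0.0515,0],1],[[0,0,0],[0,0,0],1],[[0,0,0],[0,0,0],1]]'|grep force;python3 st.py | sed -n '3p;4p;6p'; python3 -m handwheel '[[[0,0,0.0833],[0.002,0.0515,0],1],[[0,0,0],[0,0,0],1],[[0,0,0],[0,0,0],1]]'|grep force;python3 st.py | sed -n '1p;3p;4p;6p'
```

```text
wrist_force: [-9.4, -1.3, 3.7]
flat [-31.35, 0.83, 56.44]
nose [28.68, 0.71, 67.32]
force u,v,z 8.96 0.57 3.24
wrist_force: [-9.2, -1.6, 3.8]
clock 30.55 q [-25.  31.  -5.  61.  -4. 149.] rot [ -90.03   -7.77 -173.72] tilt 7.77 head -0.12 width 31.45
flat [-31.37, 0.82, 56.37]
nose [29.07, 0.69, 64.62]
force u,v,z 8.94 -0.49 3.82
```

```bash
python3 -m handwheel '[[[0,0,0.0833],[0.002,0.0515,0],1],[[0,0,0],[0,0,0],1],[[0,0,0],[0,0,0],1]]'|grep force;python3 st.py | sed -n '3p;4p;6p'; python3 -m handwheel '[[[0,0,0.0833],[0.002,0.0515,0],1],[[0,0,0],[0,0,0],1],[[0,0,0],[0,0,0],1]]'|grep force;python3 st.py | sed -n '1p;3p;4p;6p'
```

```text
wrist_force: [-9.4, -1.3, 2.8]
flat [-31.37, 0.84, 56.33]
nose [29.37, 0.7, 61.93]
force u,v,z 8.81 0.63 3.74
wrist_force: [-9.4, -2.1, 4.1]
clock 31.700000000000003 q [-26.  28. -11.  54.  -1. 148.] rot [ -90.     -2.77 -173.73] tilt 2.77 head -0.13 width 31.45
flat [-31.42, 1.0, 56.47]
nose [29.51, 0.86, 59.41]
force u,v,z 9.77 1.3 4.92
```

```bash
python3 -m handwheel '[[[0,0,0.05],[0.001,0.031,0],1],[[0,0,0],[0,0,0],1],[[0,0,0],[0,0,0],1]]'|grep force;python3 st.py | sed -n '1p;3p;4p;6p'; python3 -m handwheel '[[[0,0,0.042],[0.001,0.026,0],1],[[0,0,0],[0,0,0],1],[[0,0,0],[0,0,0],1]]'|grep force;python3 st.py | sed -n '1p;3p;4p;6p'
```

```text
wrist_force: [-9.6, -3.0, 5.1]
clock 32.275 q [-26.  27. -12.  52.  -1. 148.] rot [ -89.96   -1.25 -173.75] tilt 1.25 head -0.15 width 31.3
flat [-31.58, 1.41, 56.65]
nose [29.4, 1.24, 57.98]
force u,v,z 10.04 1.59 5.29
wrist_force: [-10.3, -2.7, 7.5]
clock 32.849999999999994 q [-27.  26. -13.  50.  -0. 147.] rot [-8.9930e+01  3.0000e-02 -1.7375e+02] tilt -0.03 head -0.15 width 31.3
flat [-31.71, 1.57, 57.13]
nose [29.29, 1.42, 57.1]
force u,v,z 10.59 1.65 8.51
```

Level at axis z ≈ 56.5 mm with about 9 N on the rails. I ease forward until the nose reaches the wall.

```bash
python3 -m handwheel '[[[0,0,0],[0.02,0,0],1],[[0,0,0],[0,0,0],1],[[0,0,0],[0,0,0],1]]'|grep force;python3 st.py | sed -n '1p;3p;4p;6p'; python3 -m handwheel '[[[0,0,0],[0.02,0.008,0],1],[[0,0,0],[0,0,0],1],[[0,0,0],[0,0,0],1]]'|grep force;python3 st.py | sed -n '1p;3p;4p;6p'
```

```text
wrist_force: [-9.1, -2.6, 7.6]
clock 33.425 q [-27.  26. -14.  50.  -0. 147.] rot [-8.9930e+01  8.0000e-02 -1.7374e+02] tilt -0.08 head -0.14 width 31.55
flat [-31.68, 1.56, 57.16]
nose [29.32, 1.42, 57.08]
force u,v,z 9.38 1.26 7.6
wrist_force: [-8.3, -1.9, 7.7]
clock 34.0 q [-27.  26. -14.  50.   0. 147.] rot [-8.9930e+01  1.4000e-01 -1.7373e+02] tilt -0.14 head -0.13 width 31.43
flat [-31.67, 1.57, 57.2]
nose [29.33, 1.44, 57.06]
force u,v,z 8.35 1.5 7.56
```

```bash
python3 -m handwheel '[[[0,0,0],[0.04,0,0],1],[[0,0,0],[0,0,0],1],[[0,0,0],[0,0,0],1]]'|grep force;python3 st.py | sed -n '1p;3p;4p;6p'; python3 -m handwheel '[[[0,0,0],[0.04,0,0],1],[[0,0,0],[0,0,0],1],[[0,0,0],[0,0,0],1]]'|grep force;python3 st.py | sed -n '1p;3p;4p;6p'
```

```text
wrist_force: [-6.2, -2.5, 5.9]
clock 34.575 q [-27.  26. -14.  50.   0. 147.] rot [ -89.93    0.22 -173.71] tilt -0.22 head -0.11 width 31.43
flat [-31.42, 1.63, 57.19]
nose [29.58, 1.51, 56.96]
force u,v,z 6.14 0.66 5.65
wrist_force: [-4.7, -2.6, 5.4]
clock 35.15 q [-27.  26. -14.  50.   0. 147.] rot [ -89.93    0.27 -173.7 ] tilt -0.27 head -0.1 width 31.33
flat [-31.01, 1.64, 57.17]
nose [29.99, 1.54, 56.88]
force u,v,z 4.61 2.5 6.0
```

```bash
python3 -m handwheel '[[[0,0,0],[0.01,0.024,0],1],[[0,0,0],[0,0,0],1],[[0,0,0],[0,0,0],1]]'|grep force;python3 st.py | sed -n '1p;3p;4p;6p'; python3 -c "
import cv2
a=cv2.imread('pics/last.png')[60:380,180:460]; cv2.imwrite('pics/crop10.png',cv2.resize(a,None,fx=1.8,fy=1.8,interpolation=cv2.INTER_CUBIC))"
```

```text
wrist_force: [-5.1, -3.4, 8.7]
clock 35.724999999999994 q [-27.  26. -14.  50.   0. 147.] rot [ -89.92    0.32 -173.7 ] tilt -0.32 head -0.1 width 31.52
flat [-31.03, 1.67, 57.16]
nose [29.97, 1.56, 56.82]
force u,v,z 4.62 1.49 8.35
```

View pics/crop10.png

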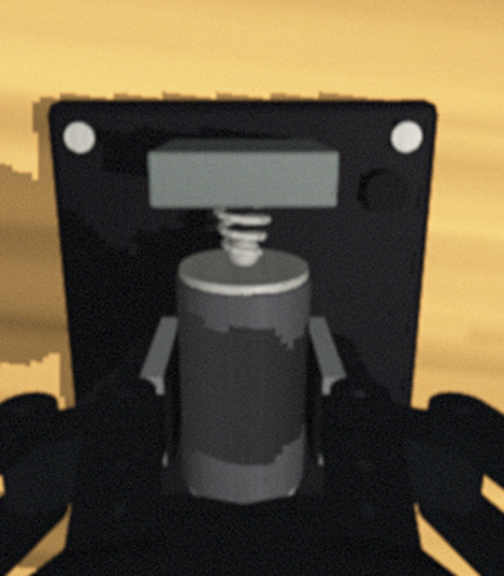

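The spring coil meets the centre of the flat face at (243,258), and the cell is level and between the rails. Pressing harder no longer lowers it, so it is home. I release and rise.

```bash
python3 -m handwheel '[[[0,0,0],[0,0,0],0.7],[[0,0,0],[0,0,0],0.4],[[0,0,0],[0,0,0],0.2],[[0,0,0],[0,0,0],0.1],[[0,0,0],[0,0,0],0.1],[[0,0,0],[0,0,0],0.1],[[0,0,0],[0,0,0],0.1]]';python3 st.py; cp pics/last.png pics/rel.png
python3 -m handwheel '[[[0,0,0],[0,-0.2,0],0.1],[[0,0,0],[0,-0.5,0],0.1],[[0,0,0],[0,-1,0],0.1],[[0,0,0],[0,-1,0],0.1],[[0,0,0],[0,-1,0],0.1],[[0,0,0],[0,-1,0],0.1],[[0,0,0],[-0.8,-1,0],0.1],[[0,0,0],[-0.8,-0.4,0],0.1],[[0,0,0],[-0.8,0,0],0.1],[[0,0,0],[0,0,0],0.1],[[0,0,0],[0,0,0],0.1]]';python3 look.py w5; python3 -c "
import cv2,numpy as np
a=cv2.imread('pics/rel.png')[60:400,180:460];b=cv2.imread('pics/w5.png')[20:360,180:460]; cv2.imwrite('pics/c11.png',cv2.resize(np.hstack([a,b]),None,fx=1.4,fy=1.4))"
```

```text
clock: 36.67
tcp_pos: [553.4, -187.2, 57.8]
tool_rot: [-90.0, 0.3, -173.7]
wrist_force: [0.1, -0.4, -0.4]
width: 76.8
clock 36.8 q [-27.  26. -14.  50.   0. 147.] rot [ -90.01    0.26 -173.69] tilt -0.26 head -0.09 width 76.93
TCP [-1.07, 0.7, 58.44]
flat [-30.58, 1.04, 56.27]
nose [30.42, 0.95, 56.0]
mid [-0.08, 1.0, 56.14]
force u,v,z -0.04 0.09 0.13
clock: 38.25
tcp_pos: [611.6, -180.6, 210.7]
tool_rot: [-90.0, 0.2, -173.7]
wrist_force: [0.2, 0.6, 0.0]
width: 77.0
[ 611.5 -180.7  210.7] [ -90.02    0.21 -173.7 ] [ 0.4  0.1 -0.7]
lamp [([312.1, 226.9], 0.8, [552.0, -183.2, 0.0], [580.3, -180.7, 72.2]), ([316.5, 221.9], 0.75, [558.9, -187.7, 0.0], [582.1, -184.3, 62.5])]
spring [([315.1, 219.4], 0.67, [581.5, -183.5, 56.5], [582.7, -183.3, 58.7])]
bay_seat []
bay_stop [([314.4, 277.0], 0.63, [518.7, -189.8, 56.5], [528.7, -188.3, 73.9])]
spring_wall [([312.7, 206.8], 0.57, [598.2, -179.4, 70.0], [598.7, -178.7, 69.4])]
rails []
```

View pics/c11.png

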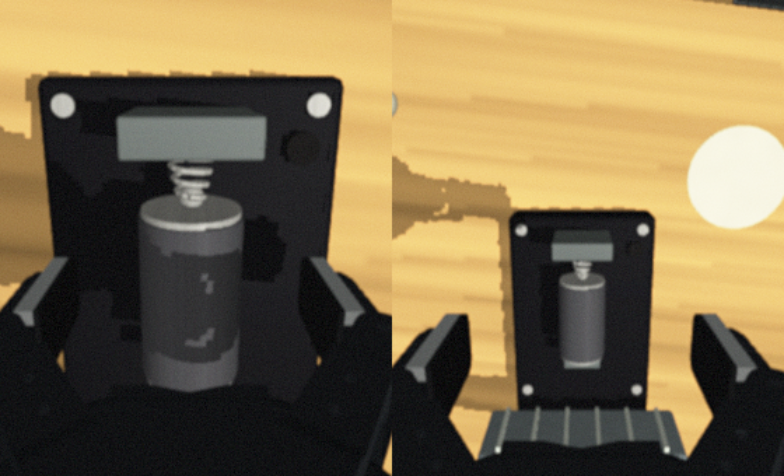

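The cell lies in the bay between the spring (582,272 in the right half) and the nose wall (582,364). I check level and end positions with the depth map.

Run:
```python
from h import *
Q=np.load('w5.npz')['P'].reshape(-1,3)
S=np.array([551.8,-186.7,55.9]);a=np.radians(6.4);u=np.array([-np.cos(a),-np.sin(a),0]);v=np.array([-u[1],u[0],0]);S=S-.4*u
B=np.stack([(Q-S)@u,(Q-S)@v,Q[:,2]],1)
w=B[(abs(B[:,0]+53.5)<12)&(abs(B[:,1])<30)&(abs(B[:,2]-70)<2.5)];print('springwall',np.round(cv2.minAreaRect(w[:,:2].astype(np.float32))[:2],2).tolist() if 0 else cv2.minAreaRect(w[:,:2].astype(np.float32)),np.median(w[:,2]))
w=B[(abs(B[:,0]-34)<6)&(abs(B[:,1])<20)&(abs(B[:,2]-60)<2.5)];print('nosewall',len(w),w.min(0),w.max(0),np.median(w[:,2]))
c=B[(abs(B[:,0])<36)&(abs(B[:,1])<14)&(B[:,2]>64)&(B[:,2]<80)]
print('cell',np.percentile(c[:,0],[.2,99.8]))
for x in range(-28,29,8):
    s=c[abs(c[:,0]-x)<4];t=s[:,2]>np.percentile(s[:,2],85);print(x,len(s),np.percentile(s[:,2],[90,97]).round(1),s[t][:,1].mean().round(1))
```

```text
springwall ((-52.96037673950195, 0.4887199401855469), (12.424086570739746, 39.61167907714844), 0.2567278742790222) 69.72987530549916
nosewall 72 [ 32.76618703 -12.43876803  58.55728461] [38.20548935 13.38772077 61.67748658] 59.97220454789077
cell [-30.07149722  28.72702863]
-28 234 [72.8 73.4] 0.3
-20 231 [73.2 73.7] 0.1
-12 220 [73.2 73.6] -0.1
-4 225 [73.2 73.6] 0.8
4 215 [73.1 73.6] 0.1
12 217 [73.1 73.7] 0.4
20 210 [73.3 73.8] -0.2
28 102 [72.9 73.1] -0.9
```

Top of the cell is at 73 mm along its whole length (expected 73), it is centred, and its ends are where they should be. I hand in.

```bash
python3 -c "
from h import *
print(ticket.finish_job())"
```

```text
the job is handed in; nothing more can be done
None
```

The larger cell is in the lamp's bay, level and released, and I handed the job in at about 38 s. No verdict came back.

- **Insertion:** I gripped the cell in the tray and pressed its flat end on the spring at 30° tilt, about 1.8 mm in (7 N). Then I pivoted the nose down behind the end wall in small steps.
- **Forces, from the wrist readings:** The spring push peaked at about 10.6 N (limit 13 N). The load on the rails was about 10 N (limit 25 N).
- **After release:** The depth map shows the cell's top at 73 mm along its whole length, as expected when seated. It lies centred within about 1 mm, and its body runs from −30.1 to +28.7 mm in the bay (expected −30.5 to +28). The last wrist picture shows the flat end against the spring, the gripper clear, and a wrist force near zero.
- **Disagreement:** Early camera estimates of where the flat end sat in the grip differed by about 2 mm. I settled that by feeling for the spring contact.
- **Not checked:** I did not measure the spring's position directly after release, or look again at the bystanders. The arm met nothing unexpected on its path.

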